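# Fetch the key from the drawer and hold the medicine box's latch back

## Robot

A 6-joint arm with a two-finger parallel gripper is mounted at the origin on a cart in front of the work surface, level with it; the furniture and walls round the work are solid. World frame = base frame: x ahead of the robot, y to its left, z up, the work surface at z = 0. Lengths are in m, angles in rad, forces in N, time in s.
With the tool pointing down it reaches from about 0.25 to 0.775 m from the base axis. Payload 4 kg.
Tool frame: the origin (TCP) lies at the very end of the fingers, on their centre line; the grasp point (between the pads) lies 19 mm behind it; z points along the fingers, y is the line along which they close (so a half turn about z gives the same grasp; the last joint's range is limited). The gripper opens to 94 mm and grips with 3 to 60 N. Pads are 16 mm wide; open, the fingers measure 119 mm over their backs; the gripper's body (75 mm by 177 mm) begins 78 mm behind the grasp point.
Start: joints at [-1.263, 0.087, 1.371, -0, 1.684, -0.103], TCP at [0.22, -0.504, 0.206] pointing down, gripper open.
Joint ranges: [-3.1, 3.1], [-0.76, 2.03], [0.27, 2.55], [-1.08, 4.22], [0.17, 2.65], [-2.57, 2.57]. Speed limits (rad/s): [2.79, 2.79, 3.14, 3.14, 3.14, 3.14].

## Interface

Orientations are given as [roll, pitch, yaw] about the fixed x, y, z axes, in that order (R = Rz(yaw) Ry(pitch) Rx(roll)).
In Python, from bench import robot gives the robot as it stands. The module is installed in compiled form; this text tells all that it offers.
- The arm moves only by the tool move_arm, never from a script. Its argument "deltas" is one flat list of numbers, 7 for each row, row after row: the turn, a rotation vector about the tool's x, y, z in rad, then the shift along the tool's x, y, z in cm, then the closure, from -1 (fully open) to 1 (shut). A call has 1 to 8 rows; each row is the pose to reach, as a shift and turn from the pose commanded when the call began, along the tool's axes at that moment; what a row does not reach only later rows make up. A row lasts 1/10 s, in which the tool goes at most 50 mm and 8.59 degrees, less where a joint would pass 70% of its speed; a pose out of reach is approached as far as the arm can. A call with a gripper value outside its range is refused whole. The fingers move at their own pace and stop on an object; the grip force is fixed at half the most. Time passes only in rows, so rows that repeat a pose let the fingers close. It gives the time, the measured TCP pose, the force, the opening and the grip force at its end, in the units of the state.
- robot.get_obs(): the state, without advancing time (a new reading comes with each control period).
- robot.snapshot(name): name is "scene" or "top" or "wrist"; returns a dict with "image" (480x640x3 uint8, red, green, blue), "depth" (480x640 float32, m along the optical axis (not along the pixel's ray), 0 where there is no reading), "fov_y" (degrees; the focal length in pixels is half the picture's height over the tangent of half this angle, whatever the lens; pixels are square), "cx", "cy" (the principal point, pixels), "origin" and "orientation" of the camera in the world; the wrist camera has in their place "T_tool_cam" (4x4, takes a point from camera to tool coordinates, whose origin is the TCP and whose axes are the flange's). Camera axes: x right, y up, looking along -z (the intrinsics and any distortion apply to the point x, -y, -z); pixel columns grow to the right and rows downward; lengths in m; the calibration is good to about 2 mm. A picture is of the moment at which its call begins: read the wrist's pose just before it.
- robot.close_job(): hands the job in; it is judged then, once.
The state is a dict: "time": time; "joint_positions": joint angles; "qvel": joint speeds; "joint_torque": joint torques, N m; "tool_pos": TCP position; "ee_rot": TCP orientation; "wrist_force": force on the tool from outside, world axes, zero at the start; "wrist_torque": the same for the moment, N m; "width": finger opening in m; "finger_force": force on a finger pad.
Only numpy, scipy, OpenCV 4.12 (cv2) and the standard library are available. Lean on these libraries where they do the work, as an engineer would, in place of code of your own. Each camera call takes 0.05 s, during which the arm holds its last target. There are 200 camera calls.

## Task

Pull the drawer of the little wooden chest all the way out to its stop and leave it out, and take the key that stands upright in the rack inside it. Push the key fully home in the lock on the lid of the steel medicine box (its wafers are sticky: wiggle the key a little if it catches), then turn it a quarter clockwise to the stop. The lock springs back, so finish while still gripping the key and holding it turned, so that I can lift the lid; leave the glass, dropper bottle, teaspoon and mug where they stand.

Things in the scene. Friction and masses are not known exactly. Their poses are not given: they have to be found in the camera images.
- chest: small chest of light wood with one drawer, 180 deep (x) x 200 wide (y) x 118 high, fixed. Origin: centre of its underside; x points from its front into its depth, z up. It stands beside the medicine box, left or right of it.
- chest_drawer0 (a joint): the drawer: 0 closed (its start), grows as it comes out (along the chest's -x) to its stop at 0.118 m; it slides with 1 to 2 N and stays where it is left.
- chest_drawer0_handle (a point): middle of the drawer's steel bar handle: a round level bar, 11 thick, 100 long along the chest's y, its axis 35 in front of the drawer front (29 clear behind the bar) and 41 below the chest's top; moves with the drawer.
- key: the key, 64 long, 45 g. Origin: middle of the blade's tip; z runs from tip to head. Steel blade 28 long, 12 wide (x), 4.6 thick (y), its first 9 tapering to 3 x 2.2 at the tip; then a collar 4 high, 17 x 9; then the black head 32 high, 30 wide (x), 9 thick (y), to be gripped across its thickness. Half turns about z are alike and both fit the lock.
- key_rack_top (a point): middle of the top of the dark wooden rack (40 x 48) in the drawer, where the slot is in which the key stands blade down, x along the chest's x, collar on the rack's top, 36 standing free above it, blade 28 deep with 1 play. The drawer is 135 x 158 inside, its walls stand 41 higher than the rack. The head is clear of the chest's top only with the drawer out.
- medicine_box: white steel box with a lid, 163 deep (x) x 233 wide (y), lid top 85 high, fixed. Origin: centre of its underside; x points away from its front, z up. A folded handle lies flat on the rear half of the lid, 8 high; the lock sits 45 in front of the lid's middle.
- keyhole (a point): middle of the keyhole's mouth in the lock's face, 1 above the lid; turns with the plug. x along the slot's long side (the box's x when unturned), z up. Slot 14 (x) x 6.2 (y), 30 deep; round it a 33 wide bezel, 1 higher. The key goes straight down until its collar meets the face (tip 28 deep).
- lock (a joint): turn of the plug: 0 at rest, grows clockwise seen from above to its stop at 1.571 rad (a quarter). Two sticky spring wafers 10 and 20 deep in the slot are wedged aside by the key with about 4 to 18 N and block the plug until the tip is some 24 deep. A spring, 0.02 N m at 0 to 0.1 N m at the stop, turns it back when let go. The key has about 0.1 rad of play, so the head turns some 1.7 rad to reach the stop.
- glass: drinking glass, 81 across, 91 high; stays where it is. Origin: middle of its underside.
- dropper_bottle: brown dropper bottle, 33 across, 102 high; stays where it is. Origin: middle of its underside.
- teaspoon: teaspoon, 130 long, lying; stays where it is. Origin: middle of its underside.
- mug: cream mug, 78 across, 101 high, with a handle; stays where it is. Origin: middle of its underside.

How it is judged:
By the outcome, as a careful person would: the job done as asked, in the order asked, and still so for the second after the job is handed in, while the arm keeps its last pose, push and grip.
It also fails if it takes over 72 s, if anything falls off the work surface, if the arm or the gripper's body presses on something with over 40 N, if the wrist force passes 120 N, or if a joint passes its speed limit or range.

## Working session

There is one attempt and no reset: what is moved stays moved. The work goes in short steps, Python scripts to look and compute and a tool call to move; the robot and the scene stay as the last step left them, time stands still between calls to the robot, and variables do not carry over. Pictures are saved under pics/ and viewed, at most 10 in all, crops included, and the job is handed in when it is done.

Besides the shell and the picture viewer there is one more tool, called after ">>>" as name(argument=value, ...) on one line, values as JSON. move_arm: Moves the arm, as the interface text tells. Its arguments: {"type":"object","properties":{"deltas":{"type":"array","items":{"type":"number"}}},"required":["deltas"]}

```bash
mkdir -p pics; cat > h.py <<'E'
import numpy as np, cv2
from scipy.spatial.transform import Rotation as R
from bench import robot
def tool():
    o=robot.get_obs(); return np.array(o["tool_pos"]),R.from_euler('xyz',o["ee_rot"]).as_matrix(),o
def snap(n,f=None):
    p,Rt,o=tool(); s=robot.snapshot(n)
    if n=="wrist":
        T=np.eye(4);T[:3,:3]=Rt;T[:3,3]=p; T=T@np.array(s["T_tool_cam"])
        s["Rc"],s["pc"]=T[:3,:3],T[:3,3]
    else:
        q=np.array(s["orientation"]); s["pc"]=np.array(s["origin"])
        s["Rc"]=q if q.shape==(3,3) else (R.from_euler('xyz',q).as_matrix() if q.size==3 else None)
    if f: cv2.imwrite("pics/"+f,s["image"][:,:,::-1])
    return s
def foc(s): return 240/np.tan(np.radians(s["fov_y"])/2)
def cloud(s):
    f=foc(s);v,u=np.mgrid[:480,:640];d=s["depth"]
    P=np.stack([(u-s["cx"])/f*d,-(v-s["cy"])/f*d,-d],-1)
    W=P@s["Rc"].T+s["pc"]; W[d==0]=np.nan; return W
def proj(s,X):
    c=(np.asarray(X)-s["pc"])@s["Rc"]; f=foc(s)
    return np.stack([s["cx"]+f*c[...,0]/-c[...,2], s["cy"]-f*c[...,1]/-c[...,2]],-1)
def pix(s,u,v,z):
    f=foc(s);r=s["Rc"]@np.array([(u-s["cx"])/f,-(v-s["cy"])/f,-1.]);return s["pc"]+r*(z-s["pc"][2])/r[2]
E
python3 - <<'E'
from h import *
a=snap("top","top0.png");b=snap("scene","scene0.png")
for s in(a,b): print({k:v for k,v in s.items() if k not in("image","depth")})
print(robot.get_obs())
E
```

```text
{'fov_y': 47.75366533246983, 'cx': 322.8484493803567, 'cy': 237.25841101571888, 'origin': array([0.25652939, 0.01228181, 1.658456  ]), 'orientation': array([ 0.19343941, -0.01383585, -1.54289159]), 'pc': array([0.25652939, 0.01228181, 1.658456  ]), 'Rc': array([[ 0.02789845,  0.98089261, -0.19253927],
       [-0.99951501,  0.03003935,  0.0082085 ],
       [ 0.01383541,  0.19221689,  0.98125494]])}
{'fov_y': 44.13680094698987, 'cx': 319.1193907765747, 'cy': 239.17737631473977, 'origin': array([-1.1384374 , -1.03470867,  1.02495303]), 'orientation': array([ 1.13123056,  0.01643221, -1.02723782]), 'pc': array([-1.1384374 , -1.03470867,  1.02495303]), 'Rc': array([[ 0.51711507,  0.37190435, -0.77089504],
       [-0.85575815,  0.20735989, -0.47400407],
       [-0.01643147,  0.90481436,  0.4254891 ]])}
{'time': 0.1, 'joint_positions': array([-1.26308781e+00,  8.78614670e-02,  1.37206104e+00, -1.83029096e-05,
        1.68358795e+00, -1.03076615e-01]), 'qvel': array([-3.66321181e-04, -1.76026777e-03, -3.15609002e-03,  7.80309746e-04,
        6.39036174e-04, -9.48928123e-05]), 'joint_torque': array([ 2.37766784e-03, -3.41253734e+01, -3.03302908e+01,  7.20034470e-02,
        3.03751510e-02, -1.00755196e-04]), 'tool_pos': array([ 0.21948718, -0.50378531,  0.20445329]), 'ee_rot': array([-3.13968316e+00, -1.79236558e-04,  4.10782920e-01]), 'wrist_force': array([ 0.23184971,  0.30264266, -0.0946153 ]), 'wrist_torque': array([ 0.0036528 , -0.0308622 , -0.02416518]), 'finger_force': 0.0, 'width': 0.09405426885619449}
```

View pics/top0.png

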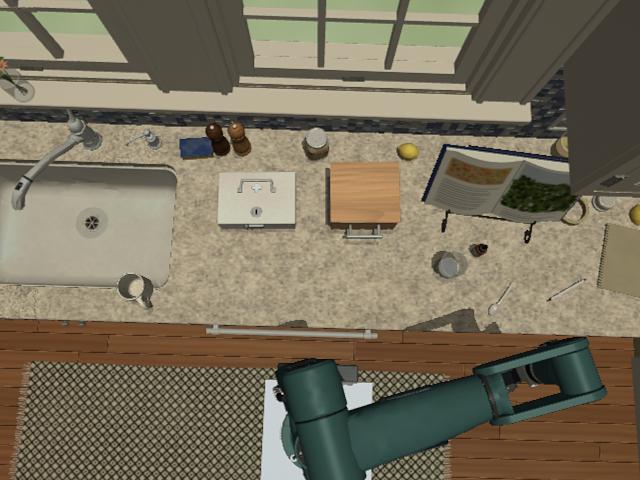

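View pics/scene0.png

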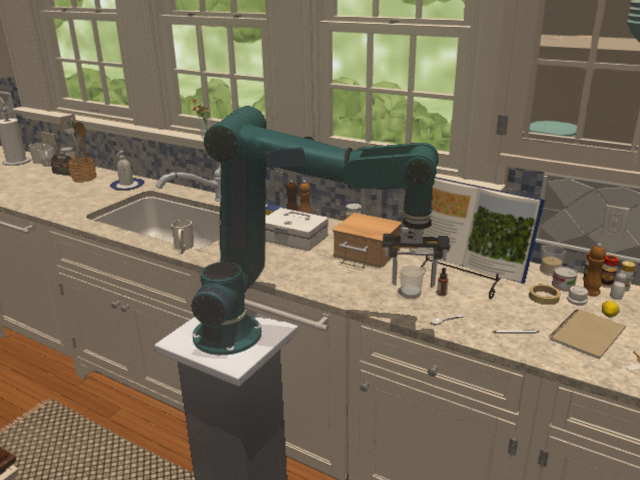

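The top view shows the box's lid centred near (257,199), its lock at (256,212), the chest's top near (365,193) and its handle bar at (363,236). The glass (449,265) and the bottle (480,250) stand to the right of the chest.

```bash
python3 - <<'E'
from h import *
s=snap("top");W=cloud(s)
def rect(z0,z1,u0,u1,v0,v1):
    m=np.zeros((480,640),bool);m[v0:v1,u0:u1]=1
    m&=(W[...,2]>z0)&(W[...,2]<z1)
    m=cv2.morphologyEx(m.astype(np.uint8),cv2.MORPH_OPEN,np.ones((3,3)))>0
    P=W[m]; r=cv2.minAreaRect(P[:,:2].astype(np.float32)*1000);print(m.sum(),np.median(P[:,2]),r); return P
print(W[212,240],W[190,360],W[250,300])
rect(.108,.13,315,415,150,232)
rect(.075,.1,205,305,160,235)
h=rect(.06,.09,338,390,228,245);print(h.mean(0))
for p in[(247,212),(256,212),(266,212),(256,206)]: print(W[p[1],p[0]])
im=cv2.resize(s["image"][150:260,200:420],None,fx=3.5,fy=3.5,interpolation=cv2.INTER_CUBIC);cv2.imwrite("pics/c1.png",im[:,:,::-1])
E
```

```text
[0.63523365 0.2484692  0.08128497] [ 0.70492517 -0.10637127  0.11512735] [0.53910218 0.06803135 0.00250144]
4202 0.11737346439334784 ((700.2056884765625, -119.9840316772461), (188.7467498779297, 204.94984436035156), 1.5923553705215454)
4034 0.08437860165269018 ((677.4379272460938, 204.10128784179688), (171.32066345214844, 232.0070343017578), 1.739348292350769)
132 0.08108703654022487 ((583.7603149414062, -122.87556457519531), (28.382835388183594, 107.76329803466797), 2.0303008556365967)
[ 0.57619494 -0.12957183  0.08112555]
[0.63567569 0.22750214 0.08216013]
[0.63653532 0.20071207 0.08207401]
[0.63833623 0.17127902 0.07848073]
[0.65399697 0.20119945 0.08593818]
```

View pics/c1.png

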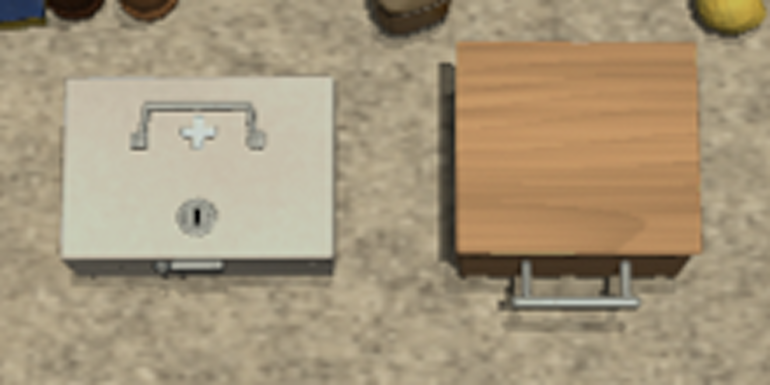

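The crop shows the lock's slot upright at (197,216), lying along the box's x. The handle bar runs from (510,303) to (637,301) in front of the chest.

```bash
cat >> h.py <<'E'
def go(pos,yaw,roll=np.pi,pitch=0):
    p,Rt,o=tool(); Rg=R.from_euler('xyz',[roll,pitch,yaw]).as_matrix()
    print("turn",R.from_matrix(Rt.T@Rg).as_rotvec().round(3),"shift cm",((Rt.T@(np.array(pos)-p))*100).round(2))
E
python3 -c "
from h import *
go([.555,-.123,.25],1.599)"
```

```text
turn [-1.000e-03 -1.000e-03 -1.188e+00] shift cm [ 45.97 -21.53  -4.5 ]
```

>>> move_arm(deltas=[0,0,-0.14,5,-2.3,-2,0.4,0,0,-0.28,10,-4.7,-4.5,0.4,0,0,-0.42,14.5,-6.8,-4.5,0.4,0,0,-0.56,19,-8.9,-4.5,0.4,0,0,-0.7,23.5,-11,-4.5,0.4,0,0,-0.84,28,-13.1,-4.5,0.4,0,0,-0.98,32.5,-15.2,-4.5,0.4,0,0,-1.1,37,-17.3,-4.5,0.4])

```text
time: 0.95
tool_pos: [0.48, -0.2081, 0.2503]
ee_rot: [-3.141, 0.0, 1.516]
wrist_force: [0.4, -0.4, 0.1]
width: 0.0334
finger_force: 0.0
```

```bash
python3 -c "
from h import *
print(tool()[0],robot.get_obs()['width'])
go([.555,-.123,.25],1.599)"
```

```text
[ 0.48004715 -0.20808647  0.25028665] 0.03338138208642708
turn [-0.     0.    -0.083] shift cm [8.91 7.02 0.03]
```

>>> move_arm(deltas=[0,0,-0.08,4.5,3.5,0,0.4,0,0,-0.08,8.9,7,0,0.4,0,0,-0.08,8.9,7,0,0.4,0,0,-0.08,8.9,7,0,0.4])

```text
time: 1.35
tool_pos: [0.5549, -0.1238, 0.2495]
ee_rot: [-3.14, -0.0, 1.594]
wrist_force: [0.4, 0.1, 0.8]
width: 0.0282
finger_force: 0.0
```

```bash
python3 - <<'E'
from h import *
s=snap("wrist","w1.png");W=cloud(s);print(tool()[0],s["pc"],-s["Rc"][:,2],robot.get_obs()['width'])
m=(W[...,2]>.066)&(W[...,2]<.09)&(W[...,0]>.54)&(W[...,0]<.597)&(W[...,1]<-.05)&(W[...,1]>-.2)
P=W[m];print(m.sum(),P.mean(0),P.min(0),P.max(0))
# bar axis fit, after dropping mounts
Q=P[P[:,0]<np.percentile(P[:,0],70)]
print(np.polyfit(Q[:,1],Q[:,0],1),Q.mean(0),np.percentile(Q[:,1],[1,99]),np.percentile(Q[:,2],95))
E
```

```text
[ 0.55413178 -0.12522659  0.24981729] [ 0.55351567 -0.05802023  0.42788603] [ 0.00371418 -0.23058458 -0.9730452 ] 0.028329832490680634
1990 [ 0.5776285  -0.1193792   0.08022255] [ 0.56854733 -0.17738132  0.07511086] [ 0.59693665 -0.06809334  0.08341327]
[-0.0185529   0.57209648] [ 0.5742705  -0.11717963  0.08066199] [-0.17476639 -0.06907649] 0.08248696963119938
```

View pics/w1.png

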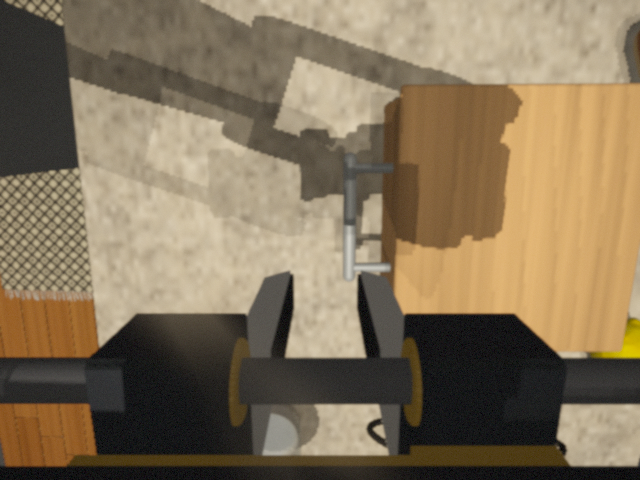

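The wrist view shows the bar upright at column 349, rows 155–278, which gives x≈0.574, y≈-0.122; this agrees with the top view. Now I lower the fingers over it.

>>> move_arm(deltas=[0,0,0,0.3,2.0,5,0.4,0,0,0,0.3,2.0,10,0.4,0,0,0,0.3,2.0,14,0.4,0,0,0,0.3,2.0,19,0.4,0,0,0,0.3,2.0,19,0.4,0,0,0,0.3,2.0,19,0.9,0,0,0,0.3,2.0,19,1,0,0,0,0.3,2.0,19,1])

```text
time: 2.2
tool_pos: [0.5753, -0.1235, 0.0648]
ee_rot: [3.138, 0.003, 1.59]
wrist_force: [-4.7, -0.9, 4.9]
width: 0.0099
finger_force: 30.0
```

>>> move_arm(deltas=[0,0,0,0,-2,0,1,0,0,0,0,-4,0,1,0,0,0,0,-6,0,1,0,0,0,0,-8,0,1,0,0,0,0,-10,0,1,0,0,0,0,-11.4,0,1,0,0,0,0,-12,0,1,0,0,0,0,-12,0,1])

```text
time: 3.0
tool_pos: [0.4578, -0.127, 0.0647]
ee_rot: [3.131, 0.007, 1.59]
wrist_force: [0.8, -4.3, 3.9]
width: 0.0101
finger_force: 30.0
```

>>> move_arm(deltas=[0,0,0,0,-0.4,0,1,0,0,0,0,-0.8,0,1,0,0,0,0,-0.8,0,1,0,0,0,0,-0.8,0,1])

```text
time: 3.4
tool_pos: [0.4579, -0.127, 0.0648]
ee_rot: [3.114, 0.007, 1.591]
wrist_force: [21.9, -4.7, -9.7]
width: 0.0099
finger_force: 30.0
```

>>> move_arm(deltas=[0,0,0,0,0.8,0,1,0,0,0,0,0.8,0,0.4,0,0,0,0,0.8,0,0.4,0,0,0,0,0.8,0,0.4,0,0,0,0,0.8,-5,0.4,0,0,0,0,0.8,-10,0.4,0,0,-0.14,0,0.8,-15,0.4,0,0,-0.28,0,0.8,-20,0.4])

```text
time: 4.2
tool_pos: [0.4535, -0.1236, 0.262]
ee_rot: [-3.141, -0.001, 1.877]
wrist_force: [0.9, -0.6, 0.5]
width: 0.0282
finger_force: 0.0
```

>>> move_arm(deltas=[0,0,-0.14,0,1,0,0,0,0,-0.28,0,2,0,0,0,0,-0.42,0,3,0,0,0,0,-0.56,0,4,0,0,0,0,-0.7,0,4,0,0,0,0,-0.84,0,4,0,0,0,0,-0.98,0,4,0,0,0,0,-1.12,0,4,0,0])

```text
time: 5.0
tool_pos: [0.492, -0.112, 0.26]
ee_rot: [3.141, -0.001, 2.997]
wrist_force: [0.1, 0.8, -0.3]
width: 0.0467
finger_force: 0.0
```

>>> move_arm(deltas=[0,0,-0.1,0,0,0,0,0,0,-0.17,0,0,0,0,0,0,-0.17,0,0,0,0,0,0,-0.17,0,0,0,0])

```text
time: 5.4
tool_pos: [0.4922, -0.1122, 0.2602]
ee_rot: [3.141, -0.001, -3.124]
wrist_force: [-0.1, 0.3, 0.2]
width: 0.047
finger_force: 0.0
```

```bash
python3 - <<'E'
from h import *
s=snap("wrist","w2.png");W=cloud(s);np.save("w2.npy",W);p,_,o=tool();print(p,o["ee_rot"],o["time"],o["width"])
print(s["pc"],-s["Rc"][:,2],proj(s,[[.5,-.125,.06],[.457,-.127,.077],[.7,-.12,.118]]))
E
```

```text
[ 0.49230062 -0.11226844  0.26024685] [ 3.14129476e+00 -4.90578003e-04 -3.12356431e+00] 5.45 0.04701736444621739
[ 0.42561219 -0.11422237  0.4386436 ] [ 0.23008701  0.00475614 -0.97315844] [[311.57343225 222.22641896]
 [309.19908146 176.39531625]
 [312.55938756 455.85711394]]
```

View pics/w2.png

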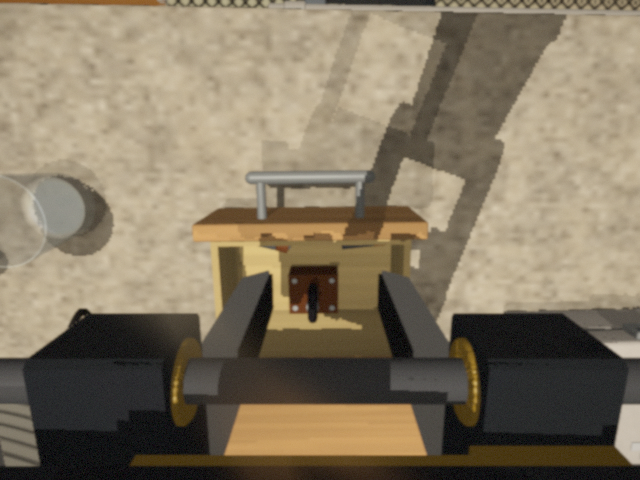

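The drawer is open. The rack is at (290–338, 265–311) with the black key head at (313,300).

```bash
python3 - <<'E'
from h import *
s=snap("wrist");W=cloud(s);im=s["image"].astype(int)
sub=np.zeros((480,640),bool);sub[255:330,275:350]=1
key=sub&(im.max(-1)<45)
z=W[...,2]
print("z at", [W[270,295].round(4),W[270,330].round(4),W[305,297].round(4)],W[300,313],W[285,313],W[315,313],W[325,313])
K=W[key];print(key.sum(),np.percentile(K,[2,50,98],axis=0).round(4))
v,u=np.where(key);print(u.min(),u.max(),v.min(),v.max())
hi=K[K[:,2]>np.nanmax(K[:,2])-.006];print("top",len(hi),hi.mean(0),np.ptp(hi,axis=0))
r,g,b=im[...,0],im[...,1],im[...,2]
rk=sub&(r<120)&(r-b>20)&(r>g+10); rk=cv2.morphologyEx(rk.astype(np.uint8),cv2.MORPH_OPEN,np.ones((3,3)))>0
v,u=np.where(rk);print("rack",rk.sum(),u.min(),u.max(),v.min(),v.max(),cv2.minAreaRect(W[rk][:,:2].astype(np.float32)*1000),np.nanmedian(W[rk],axis=0))
# drawer side walls yaw & chest top edges
m=(z>.11)&(z<.125)&(W[...,0]>.6)
cv2.imwrite("pics/c2.png",cv2.resize(s["image"][200:350,230:400],None,fx=4,fy=4,interpolation=cv2.INTER_NEAREST)[:,:,::-1])
E
```

```text
z at [array([ 0.5534, -0.1417,  0.037 ]), array([ 0.5525, -0.1068,  0.0376]), array([ 0.585 , -0.1387,  0.0505])] [ 0.56518914 -0.12222091  0.08645863] [ 0.5582415  -0.12285915  0.06651553] [ 0.57951176 -0.12204146  0.08640428] [ 0.61987391 -0.12335632  0.02029404]
680 [[nan nan nan]
 [nan nan nan]
 [nan nan nan]]
291 335 266 320
top 223 [ 0.56992589 -0.12245699  0.08612651] [0.02694739 0.00830786 0.0059922 ]
rack 2055 288 349 262 319 ((nan, nan), (0.0, 0.0), 0.0) [ 0.5667386  -0.116987    0.05064542]
```

View pics/c2.png

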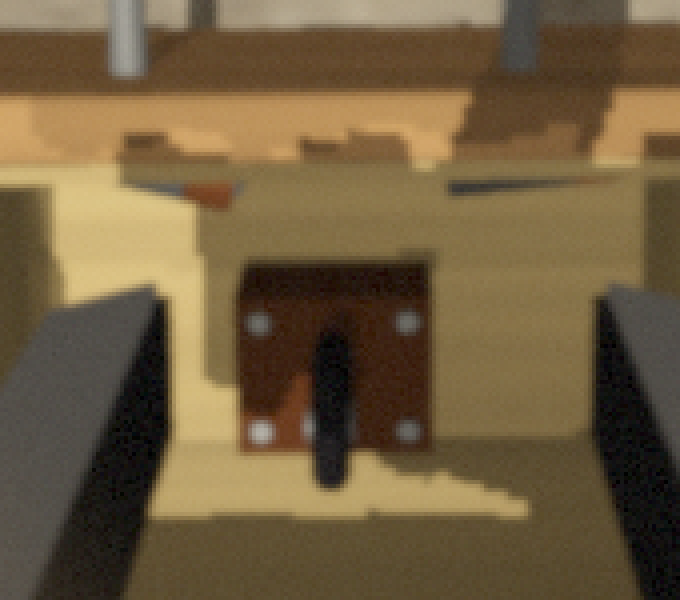

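The key's head lies front to back over the rack's middle, between (330,330) and (330,485) in the crop. Its top is at z≈0.0865, as expected for a rack top at 0.0505.

```bash
python3 -c "
from h import *
go([.569,-.1225,.0565],-3.1226)"
```

```text
turn [ 0.    -0.    -0.001] shift cm [-7.65 -1.17 20.38]
```

>>> move_arm(deltas=[0,0,0,-4,-0.6,0,0.2,0,0,0,-7.65,-1.17,0,0.2,0,0,0,-7.65,-1.17,5,0.2,0,0,0,-7.65,-1.17,10,0.2,0,0,0,-7.65,-1.17,10,0.2,0,0,0,-7.65,-1.17,10,0.2])

```text
time: 6.1
tool_pos: [0.5686, -0.1225, 0.1599]
ee_rot: [3.141, -0.003, -3.123]
wrist_force: [0.3, 0.4, 1.3]
width: 0.0373
finger_force: 0.0
```

```bash
python3 - <<'E'
from h import *
s=snap("wrist","w3.png");W=cloud(s);p,_,o=tool();print(p,o["ee_rot"],o["width"])
im=s["image"].astype(int)
m=(W[...,2]>.081)&(W[...,2]<.092)&(abs(W[...,0]-.569)<.025)&(abs(W[...,1]+.1225)<.015)&(im.max(-1)<60)
P=W[m];print(m.sum(),P.mean(0),np.percentile(P,[2,98],axis=0),np.polyfit(P[:,0],P[:,1],1))
go([.569,-.1225,.0565],-3.1226)
E
```

```text
[ 0.57061166 -0.12316335  0.16341789] [-3.14015409  0.00394365 -3.12274995] 0.03735643069454571
635 [ 0.57190194 -0.12305208  0.08589042] [[ 0.55894094 -0.1275207   0.08208326]
 [ 0.58597512 -0.11858216  0.08791627]] [ 0.02401241 -0.13678482]
turn [-0.001  0.004 -0.   ] shift cm [ 0.2   0.08 10.69]
```

View pics/w3.png

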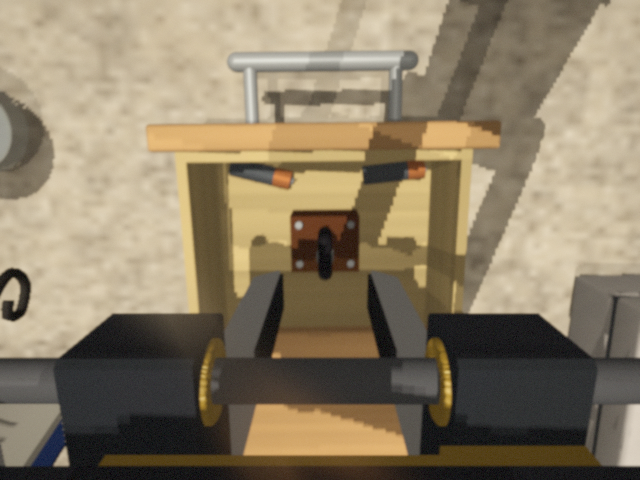

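The fingers straddle the key head at (325,252), which is measured at (0.571,-0.123). I descend and grip.

>>> move_arm(deltas=[0,0,0,-0.2,-0.05,4,0.2,0,0,0,-0.2,-0.05,8,0.2,0,0,0,-0.2,-0.05,10.35,0.2,0,0,0,-0.2,-0.05,10.35,0.2,0,0,0,-0.2,-0.05,10.35,0.2,0,0,0,-0.2,-0.05,10.35,1,0,0,0,-0.2,-0.05,10.35,1,0,0,0,-0.2,-0.05,10.35,1])

```text
time: 6.95
tool_pos: [0.5724, -0.1235, 0.059]
ee_rot: [-3.14, 0.003, -3.122]
wrist_force: [-0.5, 0.3, -0.7]
width: 0.017
finger_force: 0.0
```

>>> move_arm(deltas=[0,0,0,0,0,0,1,0,0,0,0,0,0,1,0,0,0,0,0,0,1])

```text
time: 7.25
tool_pos: [0.5717, -0.1233, 0.0579]
ee_rot: [-3.141, 0.001, -3.122]
wrist_force: [-0.4, 0.6, 3.4]
width: 0.0089
finger_force: 30.0
```

>>> move_arm(deltas=[0,0,0,0,0,-1,1,0,0,0,0,0,-2,1,0,0,0,0,0,-3,1,0,0,0,0,0,-5,1,0,0,0,0,0,-8,1,0,0,0,0,0,-12,1,0,0,0,0,0,-14,1,0,0,0,0,0,-14,1])

```text
time: 8.05
tool_pos: [0.5734, -0.1238, 0.2024]
ee_rot: [-3.138, 0.009, -3.122]
wrist_force: [0.6, 0.5, -0.2]
width: 0.0089
finger_force: 30.0
```

```bash
python3 - <<'E'
from h import *
p,_,o=tool();print(p,o["ee_rot"],o["width"])
go([.58,.20,.198],-3.11)
E
```

```text
[ 0.57335369 -0.1238208   0.20243882] [-3.138391    0.00895342 -3.12233623] 0.008936115644284997
turn [-0.003  0.009 -0.012] shift cm [-1.28 32.36  0.35]
```

>>> move_arm(deltas=[0,0,0,0,4,0,1,0,0,0,0,8,0,1,0,0,0,0.2,12,-0.5,1,0,0,0,0.5,16,-1,1,0,0,0,0.8,20,-1.5,1,0,0,0,1,24,-2,1,0,0,0,1,28,-2,1,0,0,0,1,31,-2,1])

```text
time: 8.85
tool_pos: [0.5542, 0.1888, 0.2153]
ee_rot: [-3.141, -0.002, -3.121]
wrist_force: [0.6, -0.5, -1.4]
width: 0.0086
finger_force: 30.0
```

>>> move_arm(deltas=[0,0,0,0,1.5,0,1,0,0,0,0,1.5,0,1,0,0,0,0,1.5,0,1,0,0,0,0,1.5,0,1])

```text
time: 9.25
tool_pos: [0.5552, 0.2, 0.2167]
ee_rot: [-3.141, -0.0, -3.124]
wrist_force: [0.3, -0.3, -0.6]
width: 0.0088
finger_force: 30.0
```

```bash
python3 - <<'E'
from h import *
s=snap("wrist","w4.png");W=cloud(s);p,_,o=tool();print(p,o["ee_rot"],o["width"],o["time"])
print(proj(s,[[.632,.204,.086],[.677,.204,.085]]))
E
```

```text
[0.55527982 0.19999116 0.21684349] [-3.14091213e+00 -1.10208114e-04 -3.12455808e+00] 0.008757335572375187 9.3
[[329.33186625 325.20034206]
 [328.17796748 375.6169453 ]]
```

View pics/w4.png

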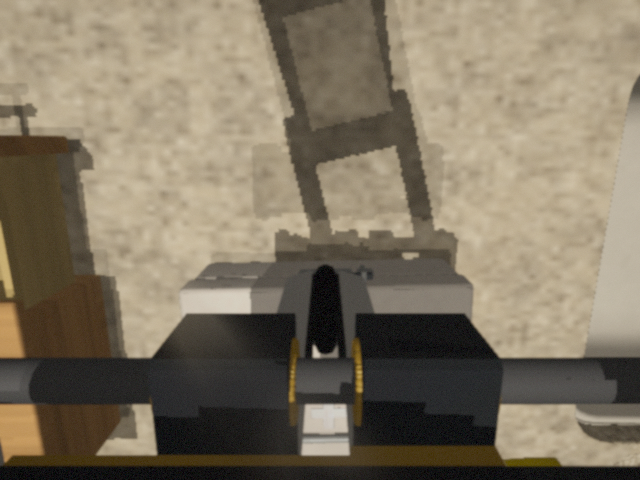

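The closed fingers (with the key head at column 325) hide the lock. I move the tool past it so that it comes into view above them.

>>> move_arm(deltas=[0,0,0,-4,0,0,1,0,0,0,-8,0,0,1,0,0,0,-11,0,0,1,0,0,0,-13,0,0,1,0,0,0,-13.5,0,0,1,0,0,0,-13.5,0,0,1,0,0,0,-13.5,0,0,1,0,0,0,-13.5,0,0,1])

```text
time: 10.1
tool_pos: [0.6892, 0.2041, 0.2178]
ee_rot: [3.142, 0.001, -3.122]
wrist_force: [0.3, -0.0, -0.3]
width: 0.0088
finger_force: 30.0
```

```bash
python3 - <<'E'
from h import *
s=snap("wrist");W=cloud(s);p,Rt,o=tool();print(p,o["ee_rot"],o["time"])
np.savez("s5.npz",**{k:v for k,v in s.items()})
c=proj(s,[[.632,.204,.086]])[0];print(c)
u,v=int(c[0]),int(c[1]);v0=max(v-90,0);u0=u-110
# key head in tool coords
im=s["image"].astype(int);T=(W-p)@Rt
m=(abs(T[...,0])<.03)&(abs(T[...,1])<.007)&(T[...,2]<.0)&(T[...,2]>-.03)&(im.max(-1)<45)
K=T[m];print("key",m.sum(),np.percentile(K,[2,50,98],axis=0).round(4))
cv2.imwrite("pics/c5.png",cv2.resize(s["image"][v0:v0+240,u0:u0+220],None,fx=2.5,fy=2.5,interpolation=cv2.INTER_NEAREST)[:,:,::-1]);print(u0,v0)
# lid plane & outline
m=(W[...,2]>.078)&(W[...,2]<.095)&(abs(W[...,0]-.65)<.08)&(abs(W[...,1]-.2)<.14)
print("lid z",np.median(W[m],axis=0),np.percentile(W[m],[0.5,99.5],axis=0))
E
```

```text
[0.68924862 0.20426436 0.21793208] [ 3.14150881e+00  7.83059630e-04 -3.12209077e+00] 10.15
[327.4640222  151.98929145]
key 1991 [[-0.0127 -0.0059 -0.0297]
 [ 0.0047 -0.0008 -0.0278]
 [ 0.0134  0.0043 -0.0056]]
217 61
lid z [0.65939119 0.20475792 0.08412798] [[0.59687882 0.08871754 0.07906582]
 [0.7290825  0.31735491 0.09139501]]
```

View pics/c5.png

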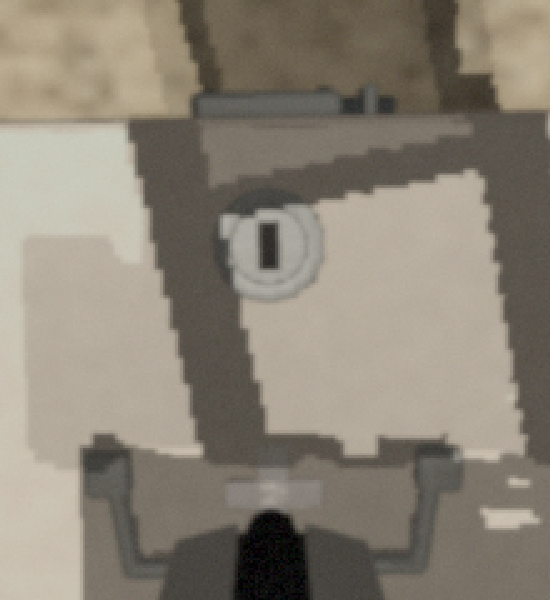

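The lock's slot is at crop (269,246), full picture about (324.6,159.4), upright and unshadowed.

```bash
python3 - <<'E'
from h import *
s=dict(np.load("s5.npz"))
g=s["image"].max(-1).astype(int)[140:180,310:340]
m=(g<75).astype(np.uint8);n,l,st,c=cv2.connectedComponentsWithStats(m)
i=l[159-140,325-310];print(i,st[i],c[i])
u,v=c[i][0]+310,c[i][1]+140
X=pix(s,u,v,.086);print(u,v,X)
W=cloud(s);print(W[159,308],W[159,340],W[159,318])
vv,uu=np.where(l==i);Q=np.array([pix(s,a+310,b+140,.086) for a,b in zip(uu,vv)])
print(np.polyfit(Q[:,0],Q[:,1],1),np.ptp(Q,axis=0))
# box yaw from lid front edge
e=[]
for col in range(200,460,4):
    r=np.where((W[90:240,col,2]>.078))[0]
    if len(r): e.append(W[90+r[0]+1,col])
e=np.array(e);print("edge",np.polyfit(e[:,1],e[:,0],1),np.median(e,0))
E
```

```text
2 [11 11  7 17 89] [13.93258427 18.94382022]
323.9325842696629 158.9438202247191 [0.63697846 0.20155499 0.086     ]
[0.63724573 0.19004694 0.08618142] [0.63682405 0.21320284 0.08505729] [0.63717527 0.19724518 0.08454325]
[0.0448675  0.17297538] [0.01143646 0.00450912 0.        ]
 ** On entry to DLASCL parameter number  4 had an illegal value
 ** On entry to DLASCL parameter number  4 had an illegal value
 ** On entry to DLASCL parameter number  4 had an illegal value
 ** On entry to DLASCL parameter number  4 had an illegal value
 ** On entry to DLASCL parameter number  5 had an illegal value
 ** On entry to DLASCL parameter number  4 had an illegal valueTraceback (most recent call last):
  File "<stdin>", line 16, in <module>
    c, resids, rank, s = lstsq(lhs, rhs, rcond)
                         ~~~~~^^^^^^^^^^^^^^^^^
    x, resids, rank, s = _umath_linalg.lstsq(a, b, rcond,
                         ~~~~~~~~~~~~~~~~~~~^^^^^^^^^^^^^
                                             signature=signature)
                                             ^^^^^^^^^^^^^^^^^^^^
    raise LinAlgError("SVD did not converge in Linear Least Squares")
numpy.linalg.LinAlgError: SVD did not converge in Linear Least Squares
```

```bash
python3 -c "
from h import *
go([.637,.2022,.126],-3.1116)"
```

```text
turn [ 0.     0.001 -0.01 ] shift cm [ 5.24 -0.11  9.19]
```

>>> move_arm(deltas=[0,0,-0.01,2.5,-0.05,0,1,0,0,-0.01,5.24,-0.11,0,1,0,0,-0.01,5.24,-0.11,3,1,0,0,-0.01,5.24,-0.11,6,1,0,0,-0.01,5.24,-0.11,8,1,0,0,-0.01,5.24,-0.11,9,1,0,0,-0.01,5.24,-0.11,9,1,0,0,-0.01,5.24,-0.11,9,1])

```text
time: 10.95
tool_pos: [0.6381, 0.2023, 0.1284]
ee_rot: [3.141, 0.002, -3.112]
wrist_force: [0.1, 0.3, -0.3]
width: 0.0089
finger_force: 30.0
```

>>> move_arm(deltas=[0,0,0,0,0,0,1,0,0,0,0,0,0,1,0,0,0,0,0,0,1])

```text
time: 11.25
tool_pos: [0.6382, 0.2022, 0.1281]
ee_rot: [3.141, 0.002, -3.112]
wrist_force: [0.3, 0.6, -0.5]
width: 0.0087
finger_force: 30.0
```

```bash
python3 - <<'E'
from h import *
s=snap("scene");p,_,o=tool();print(p,o["ee_rot"])
u,v=proj(s,[.637,.202,.09]).astype(int);print(u,v)
w=snap("wrist")["image"]
a=cv2.resize(s["image"][v-40:v+30,u-45:u+45],(450,350),interpolation=cv2.INTER_CUBIC)
b=cv2.resize(w[230:370,260:400],(350,350),interpolation=cv2.INTER_CUBIC)
cv2.imwrite("pics/c6.png",np.hstack([a,b])[:,:,::-1])
E
```

```text
[0.63803746 0.20214662 0.1277937 ] [ 3.14142175e+00  1.37856430e-03 -3.11242912e+00]
287 221
```

View pics/c6.png

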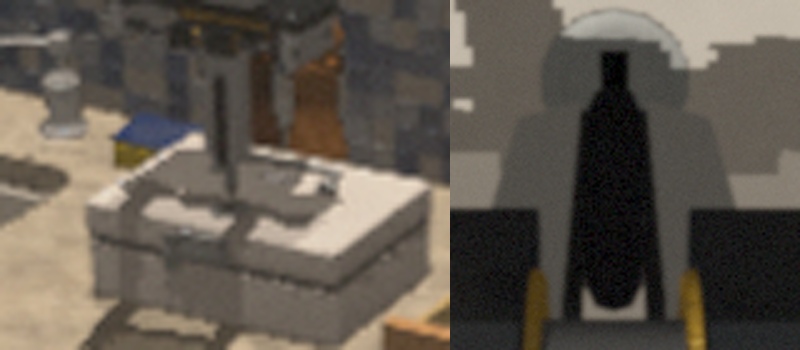

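In the right half the slot (602–628) lies squarely behind the key head, centred on column 615. The left half shows the key just above the lid. I lower it into the slot.

>>> move_arm(deltas=[0,0,0,0.1,0,0.4,1,0,0,0,0.1,0,0.7,1,0,0,0,0.1,0,1.0,1,0,0,0,0.1,0,1.2,1,0,0,0,0.1,0,1.4,1,0,0,0,0.1,0,1.4,1])

```text
time: 11.95
tool_pos: [0.6364, 0.202, 0.1124]
ee_rot: [-3.141, -0.001, -3.112]
wrist_force: [0.3, 0.3, 0.4]
width: 0.009
finger_force: 30.0
```

Tip 9 mm deep without force: it is in the slot.

>>> move_arm(deltas=[0,0,0,0,0,0.4,1,0,0,0,0,0,0.8,1,0,0,0,0,0,1.2,1,0,0,0,0,0,1.5,1,0,0,0,0,0,1.8,1,0,0,0,0,0,2.1,1,0,0,0,0,0,2.3,1,0,0,0,0,0,2.3,1])

```text
time: 12.75
tool_pos: [0.6366, 0.2022, 0.0918]
ee_rot: [3.141, 0.001, -3.112]
wrist_force: [-4.5, -0.7, 8.6]
width: 0.009
finger_force: 30.0
```

>>> move_arm(deltas=[0,0,0.04,0,0,0.2,1,0,0,-0.04,0,0,0.3,1,0,0,0.04,0,0,0.4,1,0,0,-0.04,0,0,0.4,1,0,0,0,0,0,0.4,1,0,0,0,0,0,0.4,1])

```text
time: 13.35
tool_pos: [0.6367, 0.2021, 0.0916]
ee_rot: [3.141, 0.003, -3.113]
wrist_force: [-9.0, -1.3, 18.9]
width: 0.0086
finger_force: 30.0
```

>>> move_arm(deltas=[0,0,0.1,0,0,-0.3,1,0,0,0.2,0,0,-0.3,1,0,0,0.3,0,0,-0.3,1,0,0,0.4,0,0,-0.3,1,0,0,0.5,0,0,-0.3,1,0,0,0.6,0,0,-0.3,1,0,0,0.6,0,0,-0.3,1])

```text
time: 14.05
tool_pos: [0.6368, 0.2031, 0.0918]
ee_rot: [3.139, 0.001, 2.57]
wrist_force: [-4.8, 1.0, 10.3]
width: 0.0088
finger_force: 30.0
```

Turning freely (0.6 rad); continue.

>>> move_arm(deltas=[0,0,0.13,0,0,0,1,0,0,0.26,0,0,0,1,0,0,0.39,0,0,0,1,0,0,0.52,0,0,0,1,0,0,0.65,0,0,0,1,0,0,0.78,0,0,0,1,0,0,0.9,0,0,0,1,0,0,0.9,0,0,0,1])

```text
time: 14.85
tool_pos: [0.6374, 0.2033, 0.0918]
ee_rot: [3.138, -0.002, 1.67]
wrist_force: [-2.6, 1.4, 8.8]
width: 0.0085
finger_force: 30.0
```

```bash
python3 -c "
from h import *
o=tool()[2];print(o['ee_rot'],o['wrist_torque'],o['wrist_force'],o['width'])"
```

```text
[ 3.13789273e+00 -1.96411857e-03  1.66963491e+00] [0.22264131 0.73188544 0.07377793] [-2.62150305  1.35759092  8.81573734] 0.008522140853131686
```

>>> move_arm(deltas=[0,0,0.1,0,0,0,1,0,0,0.2,0,0,0,1,0,0,0.26,0,0,0,1,0,0,0.26,0,0,0,1,0,0,0.26,0,0,0,1])

```text
time: 15.35
tool_pos: [0.6376, 0.2032, 0.0918]
ee_rot: [3.138, -0.003, 1.412]
wrist_force: [-2.7, 1.2, 10.0]
width: 0.0089
finger_force: 30.0
```

```bash
python3 -c "
from h import *
o=tool()[2];print(o['ee_rot'],o['wrist_torque'],o['wrist_force'],o['width'],o['joint_positions'])"
```

```text
[ 3.13805967e+00 -2.88146580e-03  1.41162505e+00] [0.18495902 0.58693027 0.10092181] [-2.71103593  1.17007025  9.97227969] 0.00893396895003622 [2.23165270e-01 3.90804413e-01 1.22956334e+00 1.35724783e-03
 1.51687202e+00 3.82271433e-01]
```

>>> move_arm(deltas=[0,0,0.06,0,0,0,1,0,0,0.1,0,0,0,1,0,0,0.1,0,0,0,1,0,0,0.1,0,0,0,1])

```text
time: 15.75
tool_pos: [0.6378, 0.2033, 0.0918]
ee_rot: [3.138, -0.003, 1.313]
wrist_force: [-3.4, 0.6, 8.7]
width: 0.0092
finger_force: 30.2
```

```bash
python3 -c "
from h import *
o=tool()[2];print(o['ee_rot'],o['wrist_torque'],o['wrist_force'],o['width'])"
```

```text
[ 3.13795558 -0.00337286  1.31253861] [0.24357123 0.58609007 0.37072503] [-3.42950098  0.58687508  8.66818956] 0.009217079319085221
```

>>> move_arm(deltas=[0,0,0,0,0,0,1,0,0,0,0,0,0,1,0,0,0,0,0,0,1,0,0,0,0,0,0,1,0,0,0,0,0,0,1])

```text
time: 16.25
tool_pos: [0.6377, 0.2033, 0.0918]
ee_rot: [3.138, -0.003, 1.313]
wrist_force: [-3.3, 1.0, 9.0]
width: 0.0089
finger_force: 30.2
```

```bash
python3 - <<'E'
from h import *
s=snap("top");W=cloud(s);o=tool()[2];print(o['tool_pos'],o['ee_rot'],o['wrist_torque'],o['wrist_force'],o['width'])
m=(W[...,2]>.062)&(W[...,2]<.1)&(W[...,0]>.43)&(W[...,0]<.6)&(W[...,1]<-.06)&(W[...,1]>-.19)
P=W[m];print(m.sum(),np.percentile(P,[2,20,50,98],axis=0).round(4))
E
```

```text
[0.63773802 0.20334759 0.09180178] [ 3.1379657  -0.00339081  1.31255249] [0.2518502  0.57330328 0.36132803] [-3.10762073  1.84187533  9.56484251] 0.008997271920975061
431 [[ 0.451  -0.1844  0.0654]
 [ 0.4565 -0.1655  0.0781]
 [ 0.4903 -0.1265  0.0842]
 [ 0.5131 -0.0642  0.0995]]
```

```bash
python3 -c "
from h import *
print(robot.close_job())"
```

```text
the job is handed in; nothing more can be done
None
```

The drawer is out at its stop, and the key is fully home and turned clockwise to the lock's stop, with the gripper still holding it turned; the glass, bottle, teaspoon and mug were left untouched, and the job is handed in after about 16 s of robot time.

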